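# Index the carton stand towards the lemon bowl

## Task

Swing the takeaway-carton stand on the pass round to its next hole, so that the carton stands nearer the steel bowl of lemons and can be filled: pull up the black spring-plunger knob on the arm, turn the arm one hole so that its carton end moves towards the bowl, and let the plunger snap fully home. Leave the bowl of lemons and the white tub standing where they are.

Things in the scene. Friction and masses are not known exactly. Their poses are not given: they have to be found in the camera images.
- stand: Fixed 304 mm disc base; origin on the table at the arm's pivot, z up. Arm (top 58 mm, pivot cap 76 mm high) starts along base x: knob at x -120 mm, carton (to 170 mm high) at x +150 mm; they swing to opposite sides, lightly, stops at 40 degrees. Under the knob, an arc with 3 holes 120 mm from the pivot: middle (start) and 0.55 rad to either side; tapered mouths guide a pin let go within 10 mm.
- knob (a point): Centre of the plunger's upright round black knob, 30 mm diameter, 38 mm tall; at home its centre is 109 mm above the table. Below it: 12 mm pin, then a 28 mm sleeve (top 72 mm) on the 32 mm wide arm. It slides up at most 30 mm in the arm against a spring (5 N at home, 10 N at the top); from 20 mm up its pin is clear and the arm can swing. Let go, it springs down. It turns with the arm.
- bowl_centre (a point): Centre, 35 mm above the table, of the loose steel bowl of lemons, 170 mm across, 65 mm high, lemons to 97 mm. It stands left (+y) or right (-y) of the stand; the carton must go to that side, so the knob to the other. Not to be moved.
- tub_centre (a point): Centre, 60 mm above the table, of the loose white round open tub, 110 mm across, 120 mm high, on the other side of the stand from the bowl. Not to be moved.
Things that resemble listed ones, but are neither listed nor needed, are in the scene too. Of the things that look like the part that bears bowl_centre, the largest one is meant.

How it is judged (in metres and radians):
On the way, in this order (a step that is already met when the one before it is completed fails the run):
1. the plunger is pulled up out of the middle hole, by at least 12 mm (z of knob in the frame of stand above 0.121 m), for 0.1 s.
2. the plunger is home in the next hole, with the carton swung to the bowl's side (z of knob in the frame of stand below 0.113 m and ((world y of bowl_centre above 0 m and y of knob in the frame of stand between -0.0707 and -0.0547 m) or (world y of bowl_centre below 0 m and y of knob in the frame of stand between 0.0547 and 0.0707 m))), for 0.2 s.
At the end, for the whole second after the job is handed in: The plunger is fully down (its knob within 4 mm of home height) in the hole that puts the carton on the bowl's side (the knob's sideways position within 8 mm of that hole's) (all of step 2); the robot touches nothing.
It fails at once if the bowl of lemons or the white tub is shifted by more than 30 mm (distance of any of bowl_centre, tub_centre from where it was at the start of the episode above 0.03 m).
It also fails if it takes over 38 s, if anything falls off the work surface, if the arm or the gripper's body presses on something with over 40 N, if the wrist force passes 120 N, or if a joint passes its speed limit or range.

## Robot

A 6-joint arm with a two-finger parallel gripper is mounted at the origin on the work surface. World frame = base frame: x ahead of the robot, y to its left, z up, the work surface at z = 0. Lengths are in mm, angles in degrees, forces in N, time in s.
With the tool pointing down it reaches from about 325 to 875 mm from the base axis. Payload 4.4 kg.
Tool frame: the origin (TCP) lies at the very end of the fingers, on their centre line; the grasp point (between the pads) lies grip_point_offset behind it (grip_point_offset is the distance from the TCP to the grasp point, in mm); x points along the fingers, y is the direction in which the jaws open and shut, and the axes are right-handed (so a half turn about x gives the same grasp; the last joint's range is limited). The gripper opens to 85 mm and grips with 20 to 120 N. Pads are 22 mm wide; open, the fingers measure 114 mm over their backs; the gripper's body (76 mm by 85 mm) begins 54 mm behind the grasp point. The pads swing forward as they close: fully open they stand 13 mm farther back than shut.
Start: joints at [57.153, 11.837, 88.321, -0, 79.842, -8.623], TCP at [235.941, 524.366, 231.282] pointing down, gripper open.
Joint ranges: [-156.59, 156.59], [-49.26, 127.26], [12.9, 141.05], [-63.56, 243.56], [4.71, 150.69], [-161.64, 161.64]. Speed limits (degrees/s): [159.86, 159.86, 180, 180, 180, 180].

## Interface

Orientations are given as a 3x3 rotation matrix whose columns are the frame's x, y, z axes.
In Python, from station import * gives the robot as it stands.
- The arm moves only by the tool jog_arm, never from a script. Its argument "increments" is a list that holds one entry, the list of rows, each a list of 7 numbers: the shift along the tool's x, y, z in m, then the turn, a rotation vector about the tool's x, y, z in degrees, then the opening, from 0 (shut) to 1 (fully open). In form: [[[x, y, z, ax, ay, az, gripper], ...]]. A call has 1 to 5 rows; each row shifts and turns the pose as measured when the row begins, along the tool's axes as they then stand; what a row does not reach is not made up. A row lasts 1/10 s, in which the tool goes at most 50 mm and 8.59 degrees, less where a joint would pass 70% of its speed; a pose out of reach is approached as far as the arm can. A call is refused whole if a number of a shift passes 0.05 or a number of a turn 8.59, either way. A call with a gripper value outside its range is refused whole. The fingers move at their own pace and stop on an object; "force" is the grip in N (left out, the last holds). Time passes only in rows, so rows that do not move let the fingers close. It gives the time, the measured TCP pose, the force and the opening at its end, in the units of the state.
- get_obs(): the state, without advancing time (a new reading comes with each control period).
- get_image(name): name is "scene" or "top" or "wrist"; returns a dict with "frame" (384x512x3 uint8, red, green, blue), "z_map" (384x512 float32, mm along the optical axis (not along the pixel's ray), 0 where there is no reading), "mtx" (3x3 intrinsics, pixels), "k1" (the pictures are not rectified: a ray, as slopes to the right and down, at radius r is drawn at 1 + k1 r^2 times it, then the intrinsics apply), "rvec" (rotation vector, rad) and "tvec" (3), from world to camera coordinates, as OpenCV has them. Camera axes: x right, y down, z forward; pixel columns grow to the right and rows downward; lengths in mm; the calibration is good to about 2 mm. A picture is of the moment at which its call begins.
- job_done(): hands the job in, once; it reports no verdict.
The state is a dict: "clock": time; "joint_positions": joint angles; "joint_velocities": joint speeds; "joint_efforts": joint torques, N m; "ee_pos": TCP position; "tcp_rot": TCP orientation; "wrist_force": force on the tool from outside, world axes, zero at the start; "moment": the same for the moment, N m; "width": finger opening in mm.
Only numpy, scipy, OpenCV 4.12 (cv2) and the standard library are available. Lean on these libraries where they do the work, as an engineer would, in place of code of your own. Each camera call takes 0.05 s, during which the arm holds its last target.

## Working session

There is one attempt and no reset: what is moved stays moved. The work goes in short steps, Python scripts to look and compute and a tool call to move; the robot and the scene stay as the last step left them, time stands still between calls to the robot, and variables do not carry over. Pictures are saved under pics/ and viewed, and the job is handed in when it is done.

Besides the shell and the picture viewer there is one more tool, called after "Emit:" as name(argument=value, ...) on one line, values as JSON. jog_arm: Moves the arm, as the interface text tells. Its arguments: {"type":"object","properties":{"increments":{"type":"array","items":{"type":"array","items":{"type":"array","items":{"type":"number"}}}},"force":{"type":"number"}},"required":["increments"]}

```bash
ls; mkdir -p pics; cat > h.py <<'E'
from station import *
import numpy as np, cv2, pickle
def snap(n,tag):
    im=get_image(n); pickle.dump(im,open(f'pics/{tag}.pkl','wb'))
    cv2.imwrite(f'pics/{tag}.png',im['frame'][:,:,::-1]); return im
def ray(im,u,v):
    K=np.array(im['mtx'],float);k=float(im['k1'])
    d=np.array([(u-K[0,2])/K[0,0],(v-K[1,2])/K[1,1]]);x=d.copy()
    for _ in range(30): x=d/(1+k*(x@x))
    R=cv2.Rodrigues(np.array(im['rvec'],float))[0];t=np.array(im['tvec'],float).ravel()
    return -R.T@t, R.T@np.array([x[0],x[1],1.])
def onplane(im,u,v,z):
    o,d=ray(im,u,v); return o+d*(z-o[2])/d[2]
def depthpt(im,u,v):
    o,d=ray(im,u,v); return o+d*float(im['z_map'][int(round(v)),int(round(u))])
def tri(a,b):
    (o1,d1),(o2,d2)=a,b; s=np.linalg.lstsq(np.c_[d1,-d2],o2-o1,rcond=None)[0]
    p,q=o1+d1*s[0],o2+d2*s[1]; return (p+q)/2,np.linalg.norm(p-q)
E
python3 - <<'E'
from h import *
for n in['scene','top','wrist']: 
    im=snap(n,n+'0'); print(n,im['z_map'].min(),im['z_map'].max())
print(get_obs())
E
```

```text
pics
scene 0.0 2984.1335
top 0.0 1813.7478
wrist 0.0 517.23346
{'clock': 0.15, 'joint_positions': array([ 5.71513295e+01,  1.18746355e+01,  8.83859709e+01,  5.20579042e-04,
        7.98411513e+01, -8.62102099e+00]), 'joint_velocities': array([ 0.09362825, -0.18269751, -0.22760065, -0.01589483, -0.05000681,
       -0.00112281]), 'joint_efforts': array([-9.77124619e-04, -3.83511543e+01, -2.92037719e+01, -2.38140510e-04,
        6.62989376e-03,  2.89389641e-05]), 'ee_pos': array([235.62912441, 523.86569564, 230.37684717]), 'tcp_rot': array([[-9.70858363e-04,  4.10363769e-01,  9.11921397e-01],
       [-1.48718274e-03,  9.11920226e-01, -4.10364825e-01],
       [-9.99998423e-01, -1.75459988e-03, -2.75059465e-04]]), 'wrist_force': array([ 0.99642245, -0.33985145, -0.06498382]), 'moment': array([-0.0216453 , -0.07382963, -0.04959624]), 'width': 85.06833005839452}
```

View pics/scene0.png

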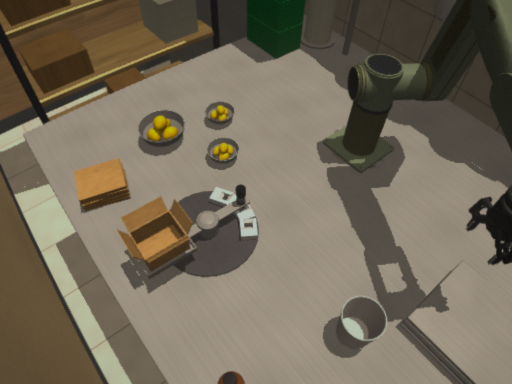

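View pics/top0.png

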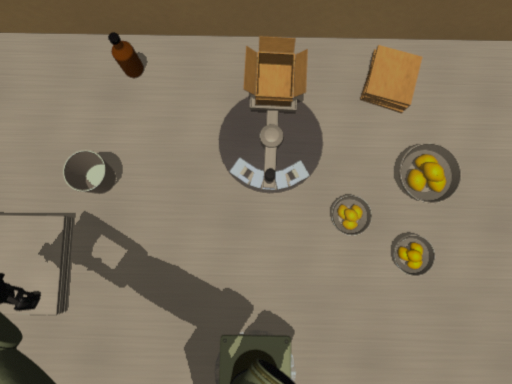

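View pics/wrist0.png

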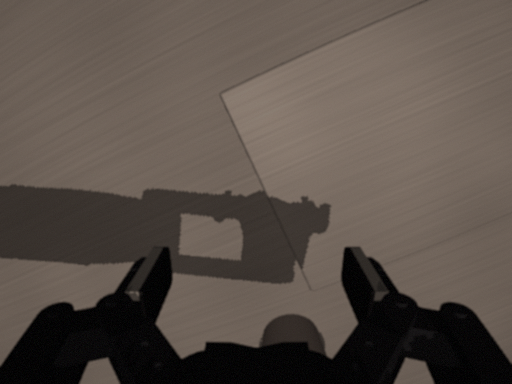

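Top view: the bowl candidates are the large one at (428,173) and two small ones at (350,214) and (412,253). The large one fits, since the task says the largest is meant. The tub is at (85,171), the knob at about (269,175) and the pivot cap at about (271,135). Next I'll measure them and confirm with a crop.

```bash
python3 - <<'E'
from h import *
L=lambda t:pickle.load(open(f'pics/{t}.pkl','rb'))
T,S=L('top0'),L('scene0')
print(T['tvec'],S['tvec'])
for n,p in dict(bowl=(428,173),sm1=(350,214),sm2=(412,253),knob=(269,175),cap=(271,135),tubrim=(67,171),carton=(276,80)).items(): print(n,depthpt(T,*p).round(1))
for n,p in dict(knob=(241,191),cap=(207,219)).items(): print('scene',n,depthpt(S,*p).round(1))
# black knob masks
for im,(u0,u1,v0,v1),nm in((T,(250,290,155,195),'t'),(S,(225,260,175,210),'s')):
    f=im['frame'][v0:v1,u0:u1].max(2); m=(f<45).astype(np.uint8)
    n,l,st,c=cv2.connectedComponentsWithStats(m)
    for i in range(1,n):
        if st[i,4]>15: print(nm,st[i]+[u0,v0,0,0,0],c[i]+[u0,v0])
# diameters on bowls by depth: base plane contour
h=np.zeros((384,512));P=np.zeros((384,512,3))
for v in range(384):
    for u in range(512):
        P[v,u]=depthpt(T,u,v)
h=P[...,2];np.save('pics/P.npy',P)
m=((h>30)).astype(np.uint8)
n,l,st,c=cv2.connectedComponentsWithStats(m)
for i in range(1,n):
    if st[i,4]>30:
        q=P[l==i]; print(c[i].round(),st[i,4],q.min(0).round(),q.max(0).round())
a=cv2.resize(T['frame'][110:280,220:475,::-1],None,fx=3,fy=3,interpolation=cv2.INTER_CUBIC);cv2.imwrite('pics/crop1.png',a)
b=cv2.resize(S['frame'][140:290,110:270,::-1],None,fx=4,fy=4,interpolation=cv2.INTER_CUBIC);cv2.imwrite('pics/crop2.png',b)
E
```

```text
[  -5.97224332  484.04421601 1144.57674273] [ 390.39262437 -188.76312492 1367.47458785]
bowl [ 535.9 -456.2   86.6]
sm1 [ 424.6 -250.1   61.9]
sm2 [ 322.7 -414.6   60.2]
knob [515.7 -28.  128.1]
cap [638.2 -34.   72.5]
tubrim [522.2 502.4 106.3]
carton [802.4 -46.9  61.2]
scene knob [527.6 -19.7 126.1]
scene cap [644.1 -30.3  75.7]
t [265 169   9  12  65] [269.4        174.89230769]
s [237 186   8  13  92] [240.41304348 191.66304348]
[125.  54.] 794 [312.   5.  30.] [ 884.  402. 1203.]
[274.  91.] 5093 [ 312. -123.   30.] [ 876.   41. 1203.]
[393.  77.] 2606 [ 312. -464.   30.] [ 915.    5. 1203.]
[439. 169.] 1022 [ 312. -557.   30.] [ 626.    5. 1203.]
[ 85. 171.] 1202 [312.   5.  30.] [ 576.  508. 1203.]
[427. 174.] 1043 [ 312. -522.   30.] [ 600.    5. 1203.]
[356. 214.] 251 [ 312. -313.   30.] [ 479.    5. 1203.]
[350. 216.] 353 [ 312. -290.   30.] [ 453.    5. 1203.]
[ 29. 285.] 8407 [135.   5.  30.] [ 409.  694. 1203.]
[421. 255.] 259 [ 264. -485.   30.] [ 372.    5. 1203.]
[413. 255.] 363 [ 283. -456.   30.] [ 350.    5. 1203.]
[258. 370.] 1424 [ 14. -81.  30.] [ 312.   59. 1203.]
```

View pics/crop1.png

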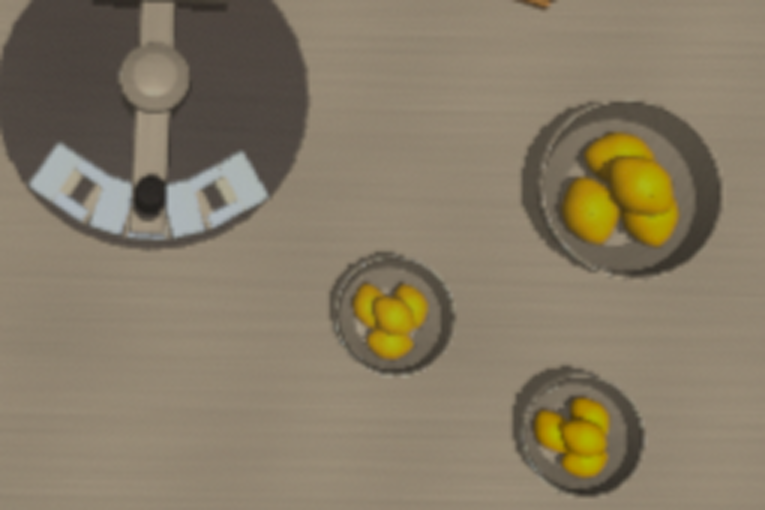

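View pics/crop2.png

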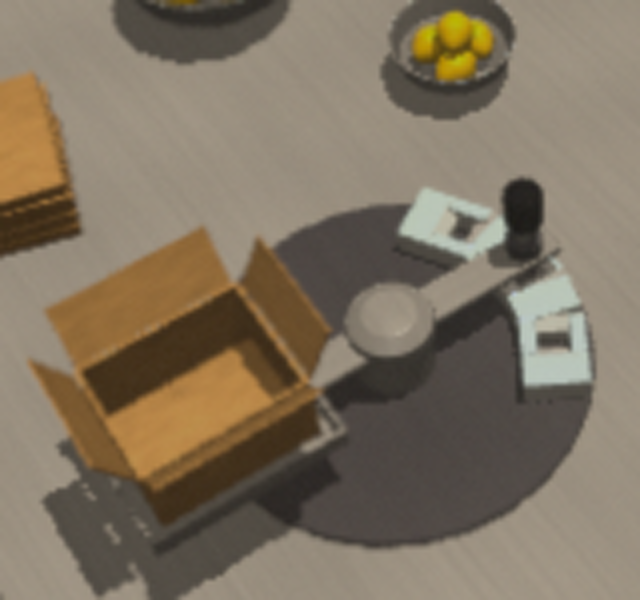

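The crop confirms the large bowl at (428,173), on the -y side. The carton therefore goes to -y and the knob to +y. Next: the knob and pivot from two views.

```bash
python3 - <<'E'
from h import *
L=lambda t:pickle.load(open(f'pics/{t}.pkl','rb'))
T,S=L('top0'),L('scene0')
def pts(im,box,lo,hi,ctr):
    u0,u1,v0,v1=box
    q=[(u,v,*depthpt(im,u,v)) for v in range(v0,v1) for u in range(u0,u1)]
    q=np.array(q); q=q[(q[:,4]>lo)&(q[:,4]<hi)]
    return q
for nm,im,b in(('t',T,(255,285,160,190)),('s',S,(225,260,175,210))):
    q=pts(im,b,118,140,0); print(nm,'top face',len(q),q.mean(0).round(1),q.min(0).round(1),q.max(0).round(1),np.median(q[:,4]))
    q=pts(im,b,88,140,0); print(nm,'knob',len(q),q.mean(0).round(1),q.min(0).round(1),q.max(0).round(1))
for nm,im,b in(('t',T,(255,290,120,152)),('s',S,(190,225,200,235))):
    q=pts(im,b,68,85,0); print(nm,'cap',len(q),q.mean(0).round(1),q.min(0).round(1),q.max(0).round(1))
# disc
f=T['frame'].astype(int)
for z in(0,):
  pass
hs=f.max(2); m=((hs<85)).astype(np.uint8); m[:, :210]=0;m[:,330:]=0;m[:90]=0;m[200:]=0
cs,_=cv2.findContours(m,cv2.RETR_EXTERNAL,cv2.CHAIN_APPROX_NONE); c=max(cs,key=cv2.contourArea)
hull=cv2.convexHull(c); print(cv2.boundingRect(c))
w=np.array([onplane(T,*p[0],10)[:2] for p in c]); 
# points far on sides
A=np.c_[2*w,np.ones(len(w))]
g=np.ones(len(w),bool)
for _ in range(20):
    s=np.linalg.lstsq(A[g],(w[g]**2).sum(1),rcond=None)[0]; r=np.sqrt(s[2]+s[0]**2+s[1]**2); d=abs(np.hypot(*(w-s[:2]).T)-r); g=d<max(3,np.median(d))
print('disc',s[:2],r,g.sum())
# triangulate knob top centre
print(tri(ray(T,269,174),ray(S,241,189)))
print(tri(ray(T,271.3,135),ray(S,207.5,219)))
E
```

```text
t top face 98 [270.  174.  518.8 -30.6 126.1] [265.  169.  505.5 -43.9 119. ] [275.  179.  532.8 -17.6 131.1] 126.2971119397863
t knob 118 [269.9 174.9 516.9 -30.4 122.9] [265.  169.  504.5 -44.5  97.5] [275.  181.  532.8 -17.6 131.1]
s top face 74 [240.3 188.8 524.  -27.8 125.4] [236.  185.  508.8 -45.6 119. ] [245.  193.  537.3 -15.5 131.3] 125.91528290552145
s knob 122 [240.4 191.2 525.6 -25.5 117.4] [236.  185.  508.8 -45.6  89.5] [245.  198.  537.3 -15.5 131.3]
t cap 308 [271.4 134.9 638.5 -35.1  72.3] [261.  125.  608.2 -64.5  68. ] [282.  146.  668.2  -6.5  77.9]
s cap 254 [206.7 219.  643.5 -33.3  71.7] [196. 211. 614. -63.  68.] [217.  228.  673.9  -4.5  77.1]
(219, 93, 103, 90)
disc [672.0112705  -37.93420244] 128.51642105992215 244
(array([520.2308502 , -28.61616071, 120.37374619]), np.float64(1.1111238758727733))
(array([640.0504652 , -35.0573558 ,  66.17623891]), np.float64(0.09163918281785136))
```

```bash
cat >> h.py <<'E'
from scipy.spatial.transform import Rotation as Ro
def go(x,y,z,yaw):
    o=get_obs();p=np.array(o['ee_pos']);R=np.array(o['tcp_rot'])
    a=np.radians(yaw);yy=np.array([np.cos(a),np.sin(a),0]);xx=np.array([0,0,-1.]);G=np.c_[xx,yy,np.cross(xx,yy)]
    print('t',round(o['clock'],2),'pos',p.round(1),'yaw',np.degrees(np.arctan2(R[1,1],R[0,1])).round(2),'w',round(o['width'],1),'F',np.round(o['wrist_force'],1))
    print('tool shift mm',(R.T@(np.array([x,y,z])-p)).round(1),'turn deg',np.degrees(Ro.from_matrix(R.T@G).as_rotvec()).round(2))
E
python3 - <<'E'
import station
print([n for n in dir(station) if n[0]!='_']); print(getattr(station,'grip_point_offset',None))
from h import *
go(521,-29,200,87.4)
E
```

```text
['Unreachable', 'get_image', 'get_obs', 'grip_point_offset', 'job_done']
18.700000000000003
t 0.15 pos [235.6 523.9 230.4] yaw 65.77 w 85.1 F [ 1.  -0.3 -0.1]
tool shift mm [  30.9 -387.   487.1] turn deg [-21.63  -0.03   0.1 ]
```

Emit:
jog_arm(increments=[[[0,-0.03,0.038,0,0,0,1],[0,-0.03,0.038,0,0,0,1],[0,-0.03,0.038,0,0,0,1],[0,-0.03,0.038,0,0,0,1],[0,-0.03,0.038,0,0,0,1]]])

```text
clock: 0.65
ee_pos: [347.5, 307.3, 228.0]
tcp_rot: [[-0.003, 0.398, 0.917], [-0.002, 0.917, -0.398], [-1.0, -0.002, -0.002]]
wrist_force: [1.3, 0.3, 0.4]
width: 85.2
```

Emit:
jog_arm(increments=[[[0,-0.03,0.038,0,0,0,1],[0,-0.03,0.038,0,0,0,1],[0,-0.03,0.038,0,0,0,1],[0,-0.03,0.038,0,0,0,1],[0,-0.03,0.038,0,0,0,1]]])

```text
clock: 1.15
ee_pos: [463.4, 85.5, 227.5]
tcp_rot: [[-0.002, 0.397, 0.918], [-0.001, 0.918, -0.397], [-1.0, -0.002, -0.002]]
wrist_force: [0.6, 0.3, -0.1]
width: 85.3
```

```bash
python3 -c "
from h import *
go(521,-29,200,87.4)"
```

```text
t 1.15 pos [463.4  85.5 227.5] yaw 66.58 w 85.3 F [ 0.6  0.3 -0.1]
tool shift mm [ 27.4 -82.1  98.4] turn deg [-20.82  -0.1    0.07]
```

Emit:
jog_arm(increments=[[[0,-0.03,0.036,0,0,0,1],[0,-0.03,0.036,0,0,0,1],[0.01,-0.022,0.026,0,0,0,1],[0,0,0,-7,0,0,1],[0,0,0,-7,0,0,1]]])

```text
clock: 1.65
ee_pos: [524.1, -41.5, 216.1]
tcp_rot: [[-0.001, 0.166, 0.986], [-0.002, 0.986, -0.166], [-1.0, -0.002, -0.001]]
wrist_force: [-0.6, 0.6, 0.3]
width: 85.6
```

Emit:
jog_arm(increments=[[[0,0,0,-7,0,0,1],[0,0,0,0,0,0,1]]])

```text
clock: 1.85
ee_pos: [523.5, -42.5, 214.8]
tcp_rot: [[-0.004, 0.042, 0.999], [-0.002, 0.999, -0.042], [-1.0, -0.002, -0.004]]
wrist_force: [0.2, -0.3, -0.2]
width: 85.4
```

```bash
python3 -c "
from h import *
snap('wrist','w1')
go(521,-29,200,87.4)"
```

```text
t 1.9 pos [523.4 -42.4 214.7] yaw 87.5 w 85.2 F [ 0.1 -0.4 -0.4]
tool shift mm [14.7 13.3 -3. ] turn deg [ 0.1  -0.22  0.1 ]
```

View pics/w1.png

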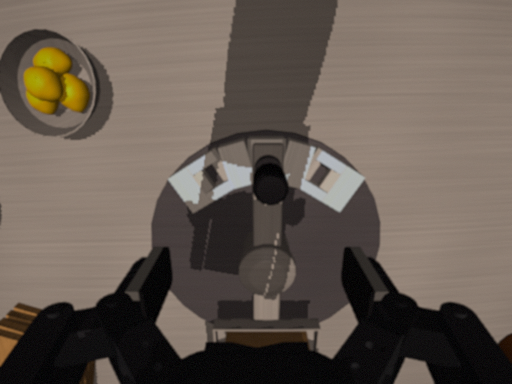

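The wrist view shows the knob at (269,180), the cap at (268,270), and hole plates either side at (210,175) and (325,175). As a check, I'll measure the knob in this view too.

```bash
python3 - <<'E'
from h import *
W=pickle.load(open('pics/w1.pkl','rb'))
T=pickle.load(open('pics/top0.pkl','rb'))
def pts(b,lo,hi):
    q=np.array([(u,v,*depthpt(W,u,v)) for v in range(b[2],b[3]) for u in range(b[0],b[1])]);return q[(q[:,4]>lo)&(q[:,4]<hi)]
for b,lo,hi in(((240,300,150,215),122,135),((240,300,150,215),92,135),((230,310,235,310),68,85)):
    q=pts(b,lo,hi);print(len(q),q.mean(0).round(1),q.min(0).round(1),q.max(0).round(1),'mid',((q.min(0)+q.max(0))/2).round(1))
# triangulate small features: knob top
q=pts((240,300,150,215),122,135);print(tri(ray(W,q[:,0].mean(),q[:,1].mean()),ray(T,269.9,174)))
q=pts((230,310,235,310),68,85);print(tri(ray(W,q[:,0].mean(),q[:,1].mean()),ray(T,271.4,135)))
for p in((325,177),(212,176)): print('hole',depthpt(W,*p).round(1),onplane(W,*p,50).round(1))
E
```

```text
971 [270.5 188.1 519.  -31.3 126.7] [253.  171.  505.8 -45.7 122. ] [288.  205.  534.5 -16.9 129.2] mid [270.5 188.  520.2 -31.3 125.6]
1224 [270.1 184.4 516.8 -31.5 123.1] [253.  163.  505.5 -45.7  93.5] [288.  205.  534.5 -16.5 129.2] mid [270.5 184.  520.  -31.1 111.3]
1766 [267.2 273.1 636.7 -35.8  72.3] [240.  249.  608.3 -66.3  68. ] [294.  294.  667.4  -5.6  76.4] mid [267.  271.5 637.8 -36.   72.2]
(array([519.11362443, -30.83420169, 125.49413308]), np.float64(1.003164231741964))
(array([639.63824846, -35.52098569,  67.63172906]), np.float64(0.5461448910524007))
hole [544.8  36.7  17.8] [534.9  29.5  50. ]
hole [540.9 -97.4   7.8] [528.8 -90.4  50. ]
```

Emit:
jog_arm(increments=[[[0,0.012,-0.004,0,0,0,1],[0.02,0,0,0,0,0,1],[0.03,0,0,0,0,0,1],[0.03,0,0,0,0,0,1],[0,0,0,0,0,0,1]]])

```text
clock: 2.4
ee_pos: [519.7, -25.6, 134.6]
tcp_rot: [[0.0, 0.051, 0.999], [-0.001, 0.999, -0.051], [-1.0, -0.001, 0.0]]
wrist_force: [-1.1, 0.9, -0.8]
width: 85.5
```

```bash
python3 -c "
from h import *
snap('wrist','w2')
go(519.5,-30.8,90,87.6)"
```

```text
t 2.45 pos [521.5 -25.9 136.8] yaw 87.1 w 85.5 F [ 0.5 -0.1  1.3]
tool shift mm [46.8 -5.  -1.9] turn deg [-0.5   0.24  0.07]
```

View pics/w2.png

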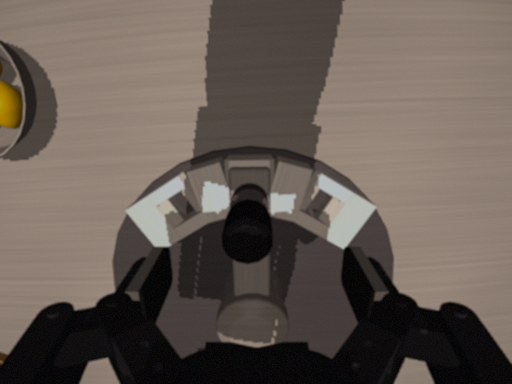

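The knob top is at (247,235), about 9 px left of the finger centre line. That matches the -5 mm y correction, so I'll descend.

Emit:
jog_arm(increments=[[[0.01,-0.005,-0.002,0,0,0,1],[0.02,0,0,0,0,0,1],[0.014,0,0,0,0,0,1],[0,0,0,0,0,0,1]]])

```text
clock: 2.85
ee_pos: [524.2, -31.4, 97.8]
tcp_rot: [[0.016, 0.051, 0.999], [-0.004, 0.999, -0.051], [-1.0, -0.003, 0.017]]
wrist_force: [-0.5, 0.5, -0.3]
width: 84.9
```

```bash
python3 -c "
from h import *
go(519.5,-30.8,90,87.6)"
```

```text
t 2.85 pos [524.2 -31.4  97.8] yaw 87.06 w 84.9 F [-0.5  0.5 -0.3]
tool shift mm [ 7.7  0.4 -4.8] turn deg [-0.54  0.95  0.2 ]
```

Emit:
jog_arm(increments=[[[0.006,0,-0.005,0,1,0,1],[0.002,0,0,0,0,0,1],[0,0,0,0,0,0,1]]])

```text
clock: 3.15
ee_pos: [521.2, -32.0, 92.4]
tcp_rot: [[0.003, 0.052, 0.999], [-0.005, 0.999, -0.052], [-1.0, -0.005, 0.003]]
wrist_force: [0.4, -2.0, 0.6]
width: 85.1
```

```bash
python3 -c "
from h import *
go(519.5,-30.8,90,87.6)"
```

```text
t 3.15 pos [521.2 -32.   92.4] yaw 87.02 w 85.1 F [ 0.4 -2.   0.6]
tool shift mm [ 2.4  1.1 -1.8] turn deg [-0.58  0.19  0.26]
```

Close on the knob.

Emit:
jog_arm(increments=[[[0.002,0.001,-0.001,0,0,0,1],[0,0,0,0,0,0,0.2],[0,0,0,0,0,0,0.2],[0,0,0,0,0,0,0.2],[0,0,0,0,0,0,0.2]]], force=60)

```text
clock: 3.65
ee_pos: [521.5, -31.1, 92.1]
tcp_rot: [[0.006, 0.052, 0.999], [-0.005, 0.999, -0.052], [-1.0, -0.005, 0.007]]
wrist_force: [-0.9, 1.8, 14.8]
width: 28.5
```

Emit:
jog_arm(increments=[[[0,0,0,0,0,0,0.2],[0,0,0,0,0,0,0.2],[0,0,0,0,0,0,0.2]]])

```text
clock: 3.95
ee_pos: [521.5, -31.1, 92.3]
tcp_rot: [[0.006, 0.052, 0.999], [-0.005, 0.999, -0.052], [-1.0, -0.005, 0.007]]
wrist_force: [-0.4, -0.4, 0.1]
width: 28.4
```

```bash
python3 -c "
from h import *
snap('wrist','w3')
go(519.5,-30.8,118,87.6)"
```

```text
t 4.0 pos [521.5 -31.1  92.3] yaw 87.0 w 28.6 F [ 0.1 -1.1  1. ]
tool shift mm [-25.7   0.1  -1.8] turn deg [-0.6   0.37  0.29]
```

View pics/w3.png

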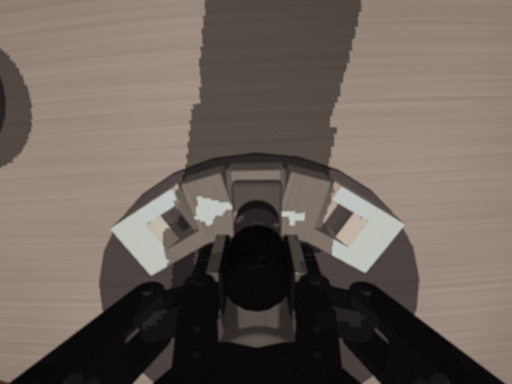

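The knob is held at (257,268) with a width of 28.5 mm. Now I'll lift it 25 mm.

Emit:
jog_arm(increments=[[[-0.008,0,0,0,0,0,0.2],[-0.009,0,0,0,0,0,0.2],[-0.008,0,0,0,0,0,0.2],[0,0,0,0,0,0,0.2]]])

```text
clock: 4.4
ee_pos: [521.4, -31.0, 116.5]
tcp_rot: [[0.007, 0.053, 0.999], [-0.005, 0.999, -0.053], [-1.0, -0.005, 0.007]]
wrist_force: [3.8, -0.6, -9.2]
width: 28.6
```

```bash
python3 -c "
from h import *
snap('wrist','w4');im=snap('scene','s4');cv2.imwrite('pics/s4c.png',cv2.resize(im['frame'][140:290,110:310,::-1],None,fx=4,fy=4))
go(519.5,-30.8,118,87.6)"
```

```text
t 4.5 pos [521.4 -31.  115.7] yaw 86.97 w 28.8 F [ 4.8 -1.1 -7.9]
tool shift mm [-2.3  0.1 -1.9] turn deg [-0.63  0.4   0.27]
```

View pics/s4c.png

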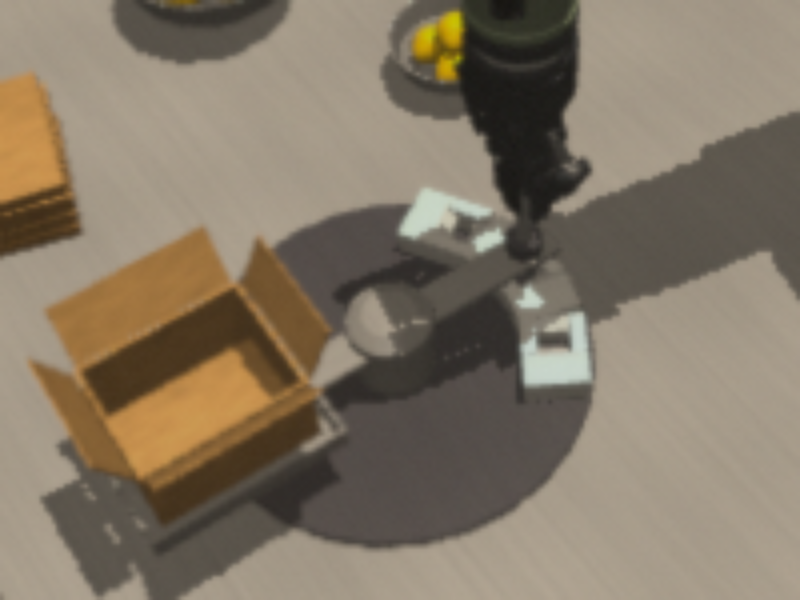

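View pics/w4.png

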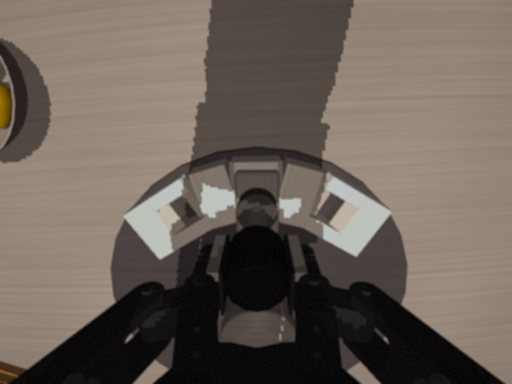

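The plunger is up about 24 mm, with 8–9 N on the wrist (as the spring should give) and no slip in the pads. Now swing about the pivot, turning the tool with it.

Emit:
jog_arm(increments=[[[-0.002,0,0,0,0,0,0.2],[-0.001,0.006,0,3,0,0,0.2],[-0.001,0.007,0.0002,3.4,0,0,0.2],[-0.001,0.007,0.0002,3.4,0,0,0.2]]])

```text
clock: 4.9
ee_pos: [523.9, -10.7, 118.8]
tcp_rot: [[0.007, 0.228, 0.974], [-0.004, 0.974, -0.228], [-1.0, -0.002, 0.008]]
wrist_force: [4.1, -0.1, -9.8]
width: 28.5
```

```bash
cat >> h.py <<'E'
P0=np.array([521.4,-31.0]); C=np.array([639.6,-35.5])
def arc(z,deg=-31.51):
    r0=P0-C; a=np.radians(deg); q=C+np.array([[np.cos(a),-np.sin(a)],[np.sin(a),np.cos(a)]])@r0
    p=np.array(get_obs()['ee_pos'])[:2]-C
    print('swung',np.degrees(np.arctan2(*p[::-1])-np.arctan2(*r0[::-1])).round(2),'r',np.hypot(*p).round(1),'r0',np.hypot(*r0).round(1),'target',q.round(1))
    go(*q,z,87+deg)
E
python3 -c "
from h import *
arc(117)"
```

```text
swung -9.91 r 118.3 r0 118.3 target [541.2  30.1]
t 4.9 pos [523.9 -10.7 118.8] yaw 76.82 w 28.5 F [ 4.1 -0.1 -9.8]
tool shift mm [ 1.8 43.7  7.5] turn deg [21.33  0.46  0.05]
```

Emit:
jog_arm(increments=[[[0,0.0075,0.0002,3.6,0,0,0.2],[-0.0005,0.0075,0.0002,3.6,0,0,0.2],[-0.0005,0.0075,0.0002,3.6,0,0,0.2],[-0.0005,0.0075,0.0002,3.6,0,0,0.2],[-0.0005,0.006,0.0002,3,0,0,0.2]]])

```text
clock: 5.4
ee_pos: [537.1, 23.5, 118.0]
tcp_rot: [[0.006, 0.516, 0.857], [-0.007, 0.857, -0.516], [-1.0, -0.003, 0.008]]
wrist_force: [4.6, -0.8, -9.9]
width: 28.4
```

```bash
python3 -c "
from h import *
arc(117)"
```

```text
swung -27.75 r 118.3 r0 118.3 target [541.2  30.1]
t 5.4 pos [537.1  23.5 118. ] yaw 58.94 w 28.4 F [ 4.6 -0.8 -9.9]
tool shift mm [1.  7.8 0.1] turn deg [3.45 0.47 0.14]
```

Emit:
jog_arm(increments=[[[-0.0005,0.0075,0.0002,3.5,0,0,0.2],[-0.0005,0,0,0,0,0,0.2]]])

```text
clock: 5.6
ee_pos: [541.3, 30.2, 117.9]
tcp_rot: [[0.005, 0.568, 0.823], [-0.008, 0.823, -0.568], [-1.0, -0.004, 0.009]]
wrist_force: [4.8, -2.9, -9.7]
width: 28.4
```

```bash
python3 -c "
from h import *
snap('wrist','w5');im=snap('scene','s5');cv2.imwrite('pics/s5c.png',cv2.resize(im['frame'][140:290,110:310,::-1],None,fx=4,fy=4))
arc(117)"
```

```text
swung -31.36 r 118.2 r0 118.3 target [541.2  30.1]
t 5.7 pos [541.   29.8 117.9] yaw 55.44 w 28.4 F [ 4.9 -0.2 -9.7]
tool shift mm [ 0.9  0.3 -0.1] turn deg [-0.05  0.48  0.2 ]
```

View pics/w5.png

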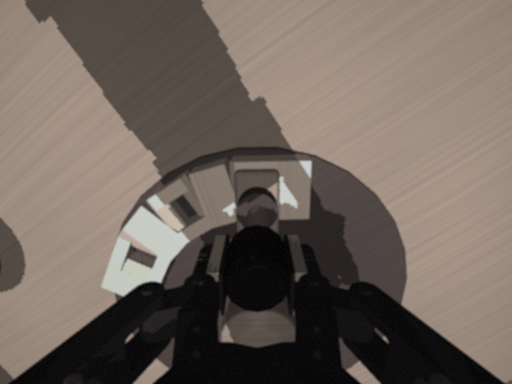

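View pics/s5c.png

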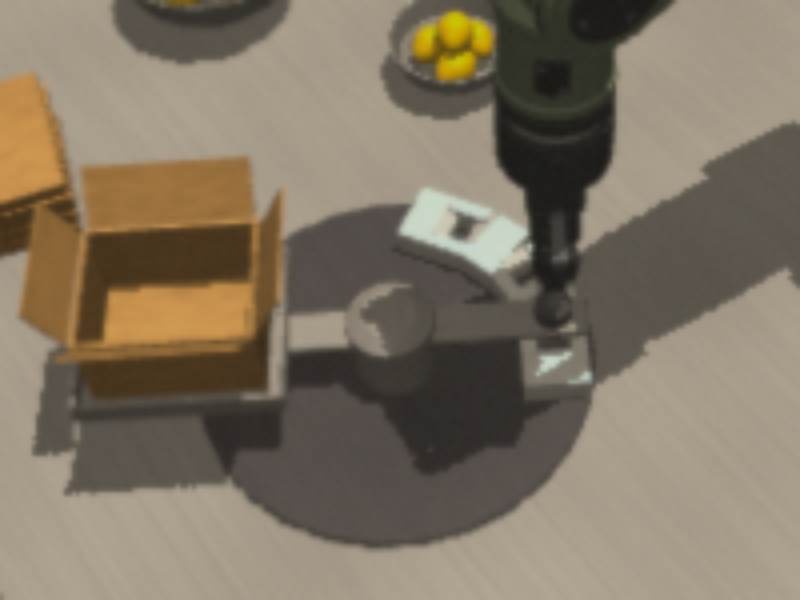

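The arm sits over the +y hole plate and the carton has swung to -y. I'll lower under grip so the taper catches the pin, then open.

Emit:
jog_arm(increments=[[[0.008,0,0,0,0,0,0.2],[0.008,0,0,0,0,0,0.2],[0.004,0,0,0,0,0,0.2]]])

```text
clock: 6.0
ee_pos: [541.0, 29.7, 96.9]
tcp_rot: [[0.005, 0.566, 0.824], [-0.007, 0.824, -0.566], [-1.0, -0.003, 0.008]]
wrist_force: [3.7, 0.1, -6.9]
width: 28.4
```

```bash
python3 -c "
from h import *
arc(92.3)"
```

```text
swung -31.26 r 118.2 r0 118.3 target [541.2  30.1]
t 6.0 pos [541.   29.7  96.9] yaw 55.5 w 28.4 F [ 3.7  0.1 -6.9]
tool shift mm [ 4.6  0.5 -0.1] turn deg [0.02 0.47 0.18]
```

Emit:
jog_arm(increments=[[[0.004,0,0,0,0,0,0.2],[0,0,0,0,0,0,1],[0,0,0,0,0,0,1],[0,0,0,0,0,0,1],[0,0,0,0,0,0,1]]])

```text
clock: 6.5
ee_pos: [540.5, 29.4, 94.8]
tcp_rot: [[0.003, 0.567, 0.823], [-0.007, 0.823, -0.567], [-1.0, -0.004, 0.007]]
wrist_force: [-0.8, 0.2, -0.4]
width: 83.9
```

Emit:
jog_arm(increments=[[[0,0,0,0,0,0,1],[-0.02,0,0,0,0,0,1],[-0.03,0,0,0,0,0,1],[-0.04,0,0,0,0,0,1],[-0.04,0,0,0,0,0,1]]])

```text
clock: 7.0
ee_pos: [534.7, 30.7, 222.3]
tcp_rot: [[-0.013, 0.568, 0.823], [-0.005, 0.823, -0.568], [-1.0, -0.012, -0.008]]
wrist_force: [1.5, 0.4, 0.1]
width: 85.7
```

```bash
python3 - <<'E'
from h import *
W=snap('wrist','w6');T=snap('top','t6');S=snap('scene','s6')
go(541,30,220,55.5)
def pts(W,b,lo,hi):
    q=np.array([(u,v,*depthpt(W,u,v)) for v in range(b[2],b[3]) for u in range(b[0],b[1])]);return q[(q[:,4]>lo)&(q[:,4]<hi)]
q=pts(W,(150,360,100,300),100,160);
print(len(q),q.mean(0).round(1),q.max(0).round(1))
cv2.imwrite('pics/s6c.png',cv2.resize(S['frame'][90:370,60:400,::-1],None,fx=2,fy=2))
E
```

```text
t 7.15 pos [538.   30.4 225.6] yaw 55.4 w 85.6 F [-0.3  0.5 -0.4]
tool shift mm [5.6 1.4 2.7] turn deg [-0.1   0.06  0.41]
1099 [260.7 191.8 537.1  31.7 123.8] [277.  211.  554.4  44.8 129. ]
```

View pics/w6.png

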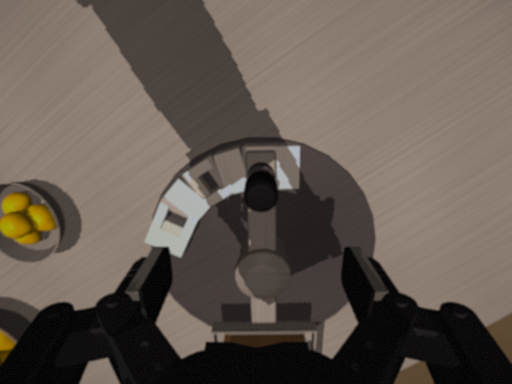

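View pics/s6c.png

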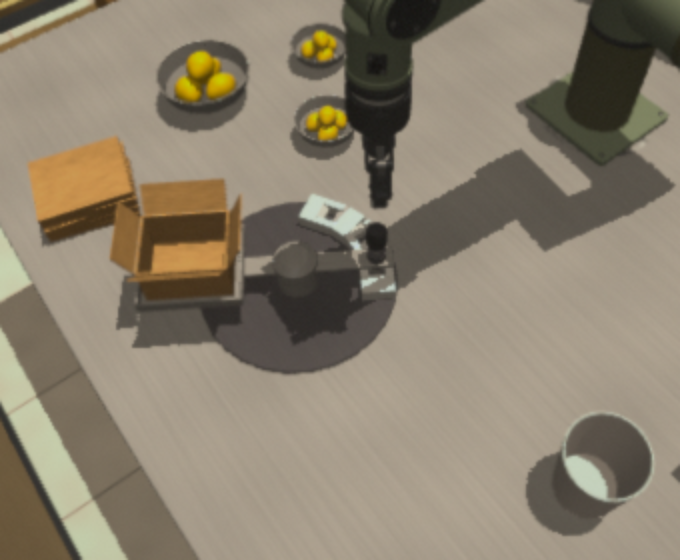

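The knob is free and looks down, at (261,190) in the wrist view. Last check: knob-top height with the same measure as before, the swing angle, and whether the bowl or tub moved.

```bash
python3 - <<'E'
from h import *
L=lambda t:pickle.load(open(f'pics/{t}.pkl','rb'))
def pts(W,b,lo,hi):
    q=np.array([(u,v,*depthpt(W,u,v)) for v in range(b[2],b[3]) for u in range(b[0],b[1])]);return q[(q[:,4]>lo)&(q[:,4]<hi)]
q=[pts(L('w1'),(240,300,150,215),100,140),pts(L('w6'),(230,300,150,225),100,140)]
for a in q: print('knob',np.percentile(a[:,4],[50,75,90,99]).round(1),a[a[:,4]>122].mean(0).round(1))
k0,k1=[a[a[:,4]>122].mean(0)[2:4]-C for a in q]
print('swing',np.degrees(np.arctan2(*k1[::-1])-np.arctan2(*k0[::-1]))%360-360, np.hypot(*k0),np.hypot(*k1))
T,t=L('top0')['frame'],L('t6')['frame']; S,s=L('scene0')['frame'],L('s6')['frame']
for n,A,B,b in(('bowl t',T,t,(390,465,140,205)),('tub t',T,t,(60,110,148,195)),('bowl s',S,s,(135,190,105,150)),('tub s',S,s,(335,390,292,350))):
    u0,u1,v0,v1=b; x,y=[cv2.cvtColor(i[v0:v1,u0:u1],cv2.COLOR_RGB2GRAY).astype(np.float32) for i in(A,B)]
    print(n,abs(x-y).mean().round(2),np.round(cv2.phaseCorrelate(x,y)[0],2))
E
```

```text
knob [126.7 127.5 128.  128.8] [270.5 188.1 519.  -31.3 126.7]
knob [126.7 127.5 128.  128.7] [260.7 195.  538.7  30.6 126.7]
swing -31.247427680554722 120.67790042189091 120.60338733070957
bowl t 4.49 [ 0.52 -0.  ]
tub t 4.2 [-0.02  0.01]
bowl s 9.19 [-0.    0.45]
tub s 14.51 [ 0.08 -0.16]
```

```bash
python3 -c "
from h import *
job_done(); print(get_obs()['clock'],get_obs()['wrist_force'])"
```

```text
the job is handed in; nothing more can be done
the job is handed in; nothing more can be done
```

The stand has been swung one hole, so the carton now stands on the side of the large lemon bowl, and the plunger is fully home. I handed the job in at about 7.2 s; no verdict is reported.

**What I did:** I gripped the black knob at 60 N and lifted it about 24–26 mm. I then swung the arm so the knob went to +y and the carton to -y, with the tool turning along. Finally I lowered the pin into the hole, let go and moved the gripper clear.

**Last checks:**
- **Plunger height:** the knob top reads 126.7 mm, the same as before the move.
- **Position:** the measured swing is 31.2°, against 31.5° nominal. The knob is 120.6 mm from the pivot, against 120 mm.
- **Bowl and tub:** neither shows a real shift. The largest image shift was about 0.5 pixel, roughly 1.5 mm. Brightness changed more around them in the scene view, and I did not trace why.
- **Contact:** the gripper is about 95 mm above the knob top, and the wrist force is near zero.

**Small disagreements:**
- The grip width read 28.5 mm on the 30 mm knob.
- The camera heights read about 1 mm low for the knob (top expected at 128 mm).
- My circle fit to the base disc gave a wrong radius (128.5 mm, not 152 mm). I ignored it and used the pivot cap instead.

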